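# Tare the cupping glass and lock the scale's keypad

## Task

An empty cupping glass stands on the bench scale: press the oblong tare key by itself with a fingertip and let it up, then lock the keypad by pressing the tare key and the round unit key down together, one fingertip on each, holding both down for three seconds before letting go. Press no harder than keys need, keep off the small power key between them, and leave the glasses, the jar and the spoon standing or lying where they are.

Things in the scene. Friction and masses are not known exactly. Their poses are not given: they have to be found in the camera images.
- scale: White bench scale, 270 mm deep (x), 210 wide (y), fixed and level. Origin: centre of its underside, on the table. Its front 100 mm (own -x, robot side) is a console whose face slopes down to the front at 12 degrees, from 45 to 24 mm high, with a display above and a row of three black keys below. Behind it a steel pan 162 x 190 mm, top 55 mm above the table, its centre 50 mm behind the origin.
- keypad_mid (a point): Point on the sloped face in the middle of the key row (under the power key), 104 mm in front of the scale's origin, 30 mm above the table. z: square out of the face, i.e. 12 degrees from vertical, leaning to the scale's front; y: along the row to the left seen from the robot; x: up the slope to the display. Tare key centre 30 mm along -y, unit key centre 30 mm along +y.
- tare_key_top (a point): Centre of the top of the tare key: oblong black key, 28 mm along the row by 20 mm, at the right-hand end of the row as seen from the robot's side. It stands 8 mm proud of the console face (4 mm when fully down). Same axes as keypad_mid; it moves with the key.
- unit_key_top (a point): Centre of the top of the unit key: round black key, 22 mm across, at the left-hand end of the row as seen from the robot's side, 60 mm from the tare key centre to centre. It stands 8 mm proud of the console face (4 mm when fully down). Same axes as keypad_mid; it moves with the key.
- tare_key (a joint): Travel of the tare key, m: 0 up, 0.004 fully down (straight into the console face). Sprung: starts to move at about 1.2 N, switch closes 2.5 mm down, bottoms at 4 N, comes up by itself.
- unit_key (a joint): Travel of the unit key, m: 0 up, 0.004 fully down. Same spring as the tare key.
- power_key (a joint): Travel of the power key, m: 0 up, 0.004 fully down. Small round black key, 11 mm across, midway between the other two, 5 mm proud of the face; not to be pressed.
- weighed_glass: Empty, slightly flared cupping glass, 80 mm across the rim, 76 mm tall, standing on the weighing pan (its foot 55 mm above the table). Origin: centre of its foot. To be left there.
- spare_glass: A second glass of the same kind on the table to the left of the scale. Origin: centre of its foot. Bystander.
- sample_jar: Closed amber glass jar, 64 mm across, 85 mm tall, on the table to the right of the scale. Origin: centre of its foot. Bystander.
- spoon: Steel cupping spoon lying on the table to the right, close beside the scale and along its side. Origin: about the middle of its underside; handle along own -x. Bystander.
Not all that is in view belongs to the job. What is shaped like the weighed_glass but blue or pink is not meant.

How it is judged:
On the way, in this order (a step that is already met when the one before it is completed fails the run):
1. the tare key alone is pressed down by a fingertip (value of joint tare_key above 0.0025 m and value of joint unit_key below 0.001 m and contact force between the fingers and scale above 1 N), for 0.1 s.
2. the tare key is let up again (value of joint each of tare_key, unit_key below 0.001 m), for 0.1 s.
3. the tare and unit keys are held down together by the fingertips, without a break (value of joint each of tare_key, unit_key above 0.0025 m and contact force between the fingers and scale above 3 N), for 2.5 s.
At the end, for the whole second after the job is handed in: After the tare press and the hold of both keys (each at least 2.5 mm down for 2.5 s on end), all three keys are up (under 1 mm down), the glass stands on the pan, and the glasses, jar and spoon are at rest within 15 mm of where they began, glasses and jar upright (all of step 2 and value of joint power_key below 0.001 m and z of weighed_glass in the frame of scale above 0.05 m and angle between each of weighed_glass, spare_glass, sample_jar's own z axis and vertical below 0.1 rad and distance of each of weighed_glass, spare_glass, sample_jar, spoon from where it was at the start of the episode below 0.015 m and linear speed of each of weighed_glass, spare_glass, sample_jar, spoon below 0.02 m/s); the robot touches nothing.
It fails at once if the power key is pressed (value of joint power_key above 0.002 m).
It fails at once if the unit key is pressed down on its own instead of together with the tare key (value of joint unit_key above 0.0025 m and value of joint tare_key below 0.0005 m).
It fails at once if the scale is leaned on hard (over 60 N) (contact force between any of the fingers, the arm and scale above 60 N).
It fails at once if a glass, the jar or the spoon is lifted, pushed away or knocked over (distance of any of weighed_glass, spare_glass, sample_jar, spoon from where it was at the start of the episode above 0.02 m).
It also fails if it takes over 51 s, if anything falls off the work surface, if the arm or the gripper's body presses on something with over 40 N, if the wrist force passes 120 N, or if a joint passes its speed limit or range.

## Robot

A 6-joint arm with a two-finger parallel gripper is mounted at the origin on the work surface. World frame = base frame: x ahead of the robot, y to its left, z up, the work surface at z = 0. Lengths are in m, angles in rad, forces in N, time in s.
With the tool pointing down it reaches from about 0.325 to 0.925 m from the base axis. Payload 3.1 kg.
Tool frame: the origin (TCP) lies on the centre line of the jaws, within the pads' length; the fingertips stand tip_extent ahead of it and the grasp point (between the pads) lies 2 mm behind it (tip_extent is the distance from the TCP to the fingertips, in m); z points along the fingers, y is the line along which they close (so a half turn about z gives the same grasp; the last joint's range is limited). The gripper opens to 85 mm and grips with 20 to 120 N. Pads are 22 mm wide; open, the fingers measure 114 mm over their backs; the gripper's body (76 mm by 85 mm) begins 54 mm behind the grasp point. The pads swing forward as they close: fully open they stand 13 mm farther back than shut.
Start: joints at [1.156, 0.217, 1.613, -0, 1.311, -0.112], TCP at [0.186, 0.597, 0.248] pointing down, gripper open.
Joint ranges: [-2.75, 2.75], [-0.78, 2.1], [0.31, 2.55], [-1.13, 4.27], [0.13, 2.63], [-2.58, 2.58]. Speed limits (rad/s): [2.79, 2.79, 3.14, 3.14, 3.14, 3.14].

## Interface

Orientations are given as a 3x3 rotation matrix whose columns are the frame's x, y, z axes.
In Python, from cell import get_obs, get_image, hand_in, tip_extent gives the robot as it stands.
- The arm moves only by the tool jog_arm, never from a script. Its argument "steps" is a list of rows, each a list of 6 numbers: the shift along the tool's x, y, z each as a share of 25 cm, from -1 to 1, then the turn, a rotation vector about the tool's x, y, z each as a share of pi rad, from -1 to 1. A call has 1 to 8 rows; each row shifts and turns the commanded pose from where the row before left it, along the tool's axes as they then stand; what a row does not reach is not made up. A row lasts 1/10 s, in which the tool goes at most 50 mm and 8.59 degrees, less where a joint would pass 70% of its speed; a pose out of reach is approached as far as the arm can. A call with a number of a shift or a turn outside -1 to 1 is refused whole. A call with a gripper value outside its range is refused whole. "jaw" is the finger opening in mm, from 0 to 85.4, set as the call begins (left out, the last holds). The fingers move at their own pace and stop on an object; "grip_force" is the grip in N (left out, the last holds). Time passes only in rows, so rows that do not move let the fingers close. It gives the time, the measured TCP pose, the force, the opening and the grip force at its end, in the units of the state.
- get_obs(): the state, without advancing time (a new reading comes with each control period).
- get_image(name): name is "side" or "top"; returns a dict with "image" (420x560x3 uint8, red, green, blue), "mtx" (3x3 intrinsics, pixels), "distortion" ([k1, k2, p1, p2, k3] as OpenCV has them; the pictures are not rectified), "rvec" (rotation vector, rad) and "tvec" (3), from world to camera coordinates, as OpenCV has them. Camera axes: x right, y down, z forward; pixel columns grow to the right and rows downward; lengths in m; the calibration is good to about 2 mm. A picture is of the moment at which its call begins. There is no depth.
- hand_in(): hands the job in; it is judged then, once.
The state is a dict: "t": time; "joint_pos": joint angles; "qvel": joint speeds; "tau": joint torques, N m; "eef_pos": TCP position; "eef_rot": TCP orientation; "ft_force": force on the tool from outside, world axes, zero at the start; "ft_torque": the same for the moment, N m; "gripper_width": finger opening in m; "gripper_force": force on a finger pad.
Only numpy, scipy, OpenCV 4.12 (cv2) and the standard library are available. Lean on these libraries where they do the work, as an engineer would, in place of code of your own. Each camera call takes 0.05 s, during which the arm holds its last target. There are 200 camera calls.

## Working session

There is one attempt and no reset: what is moved stays moved. The work goes in short steps, Python scripts to look and compute and a tool call to move; the robot and the scene stay as the last step left them, time stands still between calls to the robot, and variables do not carry over. Pictures are saved under pics/ and viewed, at most 10 in all, crops included, and the job is handed in when it is done.

Besides the shell and the picture viewer there is one more tool, called after "Request:" as name(argument=value, ...) on one line, values as JSON. jog_arm: Moves the arm, as the interface text tells. Its arguments: {"type":"object","properties":{"steps":{"type":"array"},"jaw":{"type":"number"},"grip_force":{"type":"number"}},"required":["steps"]}

```bash
mkdir -p pics; python3 - <<'E'
from cell import *
import cv2
o=get_obs();print(o['t'],o['eef_pos'],o['eef_rot'],o['gripper_width'],tip_extent)
for n in('side','top'):
    d=get_image(n);cv2.imwrite(f'pics/{n}0.png',cv2.cvtColor(d['image'],cv2.COLOR_RGB2BGR))
    R=cv2.Rodrigues(d['rvec'])[0];print(n,-R.T@d['tvec'].ravel())
E
```

```text
0.0 [0.18602342 0.59585144 0.24693591] [[-9.54508652e-01  2.98181612e-01 -9.79423028e-04]
 [ 2.98183109e-01  9.54505990e-01 -2.26895793e-03]
 [ 2.58303613e-04 -2.45778738e-03 -9.99996946e-01]] 0.08540499329895716 0.017
side [ 0.31620443 -0.48045216  0.82339121]
top [0.47441921 0.02290803 1.04826553]
```

View pics/side0.png

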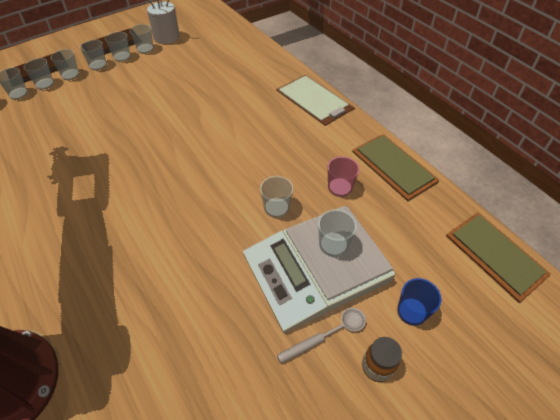

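View pics/top0.png

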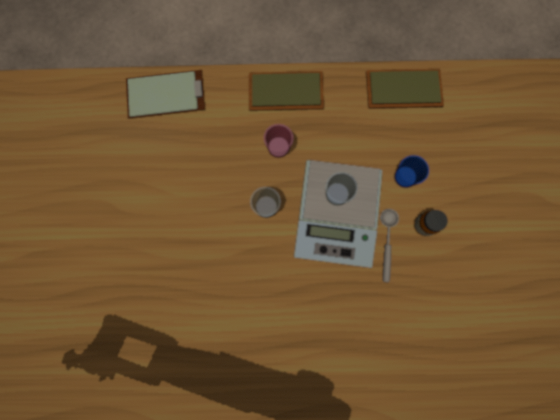

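The side view shows the scale with its key row at about (268,268)–(281,293). The top view shows the same row at (323,249), (335,251) and (347,253). Candidates there are the round unit key on the left (323,249), the small power key (335,251), the oblong tare key on the right (347,253) and a green bubble level at (365,237), which is not a key. Next I'll check them in a close crop.

```bash
python3 - <<'E'
import cv2,numpy as np
a=cv2.imread('pics/top0.png')[225:275,290:385];b=cv2.imread('pics/side0.png')[240:315,240:330]
A=cv2.resize(a,None,fx=8,fy=8,interpolation=cv2.INTER_CUBIC)
cv2.imwrite('pics/topc.png',np.clip(A.astype(float)*1.8,0,255));cv2.imwrite('pics/sidec.png',np.clip(1.4*cv2.resize(b,None,fx=8,fy=8,interpolation=cv2.INTER_CUBIC).astype(float),0,255))
E
```

```text
[ WARN:0@0.021] global loadsave.cpp:1063 imwrite_ Unsupported depth image for selected encoder is fallbacked to CV_8U.
```

View pics/topc.png

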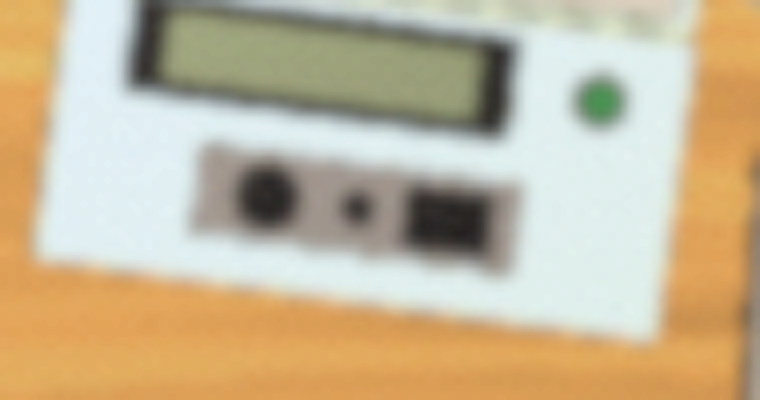

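View pics/sidec.png

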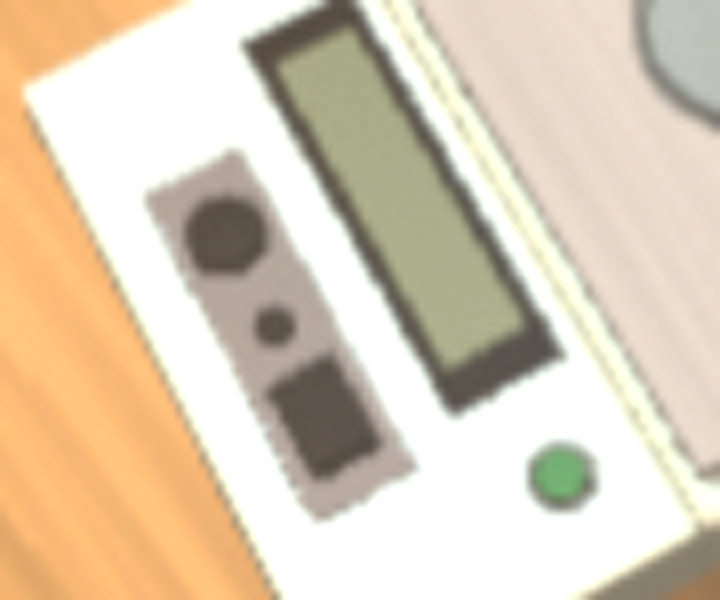

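The top crop shows unit at (267,195), power at (357,208), tare at (447,220), and the front corners at (35,260) and (660,340). The side crop shows unit at (226,236), power at (275,326), tare at (326,418), and the front-left corner at (25,92). I'll fit the scale's x, y and yaw to all of these.

```bash
cat > h.py <<'E'
import numpy as np,cv2
from scipy.optimize import least_squares
from scipy.spatial.transform import Rotation as Ro
c,s=np.cos(np.radians(12)),np.sin(np.radians(12))
RK=np.array([[c,0,-s],[0,1,0],[s,0,c]])  # keypad axes in scale
mid=np.array([-.104,0,.030])
k=lambda x,y,z: mid+RK@np.array([x,y,z])
P=np.array([k(0,.03,.008),k(0,0,.005),k(0,-.03,.008),[-.135,.105,.024],[-.135,-.105,.024]])
def W(p,X): return X@Ro.from_euler('z',p[2]).as_matrix().T+[p[0],p[1],0]
def proj(d,X): return cv2.projectPoints(np.array(X,float),d['rvec'],d['tvec'],d['mtx'],np.array(d['distortion']))[0][:,0]
E
python3 - <<'E'
from h import *
from cell import *
T,S=get_image('top'),get_image('side')
t=np.array([[267,195],[357,208],[447,220],[35,260],[660,340]])/8-.44+[290,225]
u=np.array([[226,236],[275,326],[326,418],[25,92]])/8-.44+[240,240]
def f(p,sel=(1,1)):
    w=W(p,P);return np.r_[(proj(T,w)-t).ravel()*sel[0],(proj(S,w[:4])-u).ravel()*sel[1]]
for sel in((1,1),(1,0),(0,1)):
    r=least_squares(f,[.4,0,0],args=(sel,),x_scale=[.1,.1,.1]);print(sel,r.x,np.abs(r.fun).max().round(2))
    if sel==(1,1):print(r.fun.round(1));p=r.x
np.save('p.npy',p);print(W(p,P))
E
```

```text
(1, 1) [ 0.65545248 -0.13683029 -0.14834133] 0.94
[ 0.8  0.2  0.7 -0.1  0.9  0.1  0.2 -0.3  0.5  0.1 -0.2 -0.7  0.  -0.2
 -0.4 -0.7 -0.9 -0.9]
(1, 0) [ 0.6555713  -0.13451693 -0.14272092] 0.46
(0, 1) [ 0.65500653 -0.13904857 -0.15359346] 0.44
[[ 0.55538356 -0.09154295  0.03782518]
 [ 0.55156651 -0.12130566  0.03489074]
 [ 0.54651568 -0.150884    0.03782518]
 [ 0.53745388 -0.01303073  0.024     ]
 [ 0.50641632 -0.22072442  0.024     ]]
```

```bash
cat >> h.py <<'E'
from cell import *
def go(u,h,n=1,ext=.017,x=0):
    """tool-frame row units to put fingertip centre at keypad (x,u), h above face-normal origin"""
    p=np.load('p.npy');o=get_obs();Rz=Ro.from_euler('z',p[2]).as_matrix()
    K=Rz@RK; R=K@np.diag([-1,1,-1.])
    tcp=W(p,k(x,u,h+ext)[None])[0]; E=o['eef_rot']
    d=E.T@(tcp-o['eef_pos']);r=Ro.from_matrix(E.T@R).as_rotvec()
    print('t',o['t'],'tcp tgt',tcp.round(4),'now',o['eef_pos'].round(4),'mm',(d*1e3).round(1),'deg',np.degrees(r).round(2))
    print('unit shift',(d/.25).round(4),'turn',(r/np.pi).round(5),'F',o['ft_force'].round(2),'w',o['gripper_width'],tip_extent)
E
python3 -c "
from h import *
go(-.03,.10)"
```

```text
t 0.2 tcp tgt [ 0.5241 -0.1475  0.1444] now [0.1862 0.5961 0.2474] mm [-544.4 -608.9  103.8] deg [ -1.01 -12.    -8.81]
unit shift [-2.1775 -2.4354  0.4153] turn [-0.00564 -0.06664 -0.04895] F [-0.56  0.26 -0.14] w 0.08544580619843604 0.017
```

Request:
jog_arm(steps=[[-0.12,-0.135,0,0,0,0],[-0.12,-0.135,0,0,0,0],[-0.12,-0.135,0,0,0,0],[-0.12,-0.135,0,0,0,0],[-0.12,-0.135,0,0,0,0],[-0.12,-0.135,0,0,0,0],[-0.12,-0.135,0,0,0,0],[-0.12,-0.135,0,0,0,0]], jaw=0, grip_force=20)

```text
t: 1.0
eef_pos: [0.3352, 0.2656, 0.2483]
eef_rot: [[-0.955, 0.298, 0.0], [0.298, 0.955, 0.0], [-0.0, 0.0, -1.0]]
ft_force: [1.1, 0.4, -0.4]
gripper_width: -0.0
gripper_force: 0.0
```

Request:
jog_arm(steps=[[-0.12,-0.135,0,0,0,0],[-0.12,-0.135,0,0,0,0],[-0.12,-0.135,0,0,0,0],[-0.12,-0.135,0,0,0,0],[-0.12,-0.135,0,0,0,0],[-0.12,-0.135,0,0,0,0],[-0.12,-0.135,0,0,0,0],[-0.12,-0.135,0,0,0,0]])

```text
t: 1.8
eef_pos: [0.4838, -0.0639, 0.2483]
eef_rot: [[-0.954, 0.299, 0.0], [0.299, 0.954, 0.0], [-0.0, 0.0, -1.0]]
ft_force: [0.8, 0.2, 0.2]
gripper_width: 0.0001
gripper_force: 0.0
```

Request:
jog_arm(steps=[[0,0,0,0,-0.03,0],[0,0,0,0,-0.03,0],[0,0,0,0,0,-0.025],[0,0,0,0,0,-0.025],[0,0,0,0,0,0],[0,0,0,0,0,0]])

```text
t: 2.4
eef_pos: [0.4834, -0.062, 0.2483]
eef_rot: [[-0.972, 0.149, 0.179], [0.142, 0.988, -0.056], [-0.185, -0.029, -0.982]]
ft_force: [-0.4, -0.6, -0.0]
gripper_width: -0.0001
gripper_force: 0.0
```

```bash
python3 -c "
from h import *
go(-.03,.05)"
```

```text
t 2.4 tcp tgt [ 0.5344 -0.1491  0.0955] now [ 0.4834 -0.062   0.2483] mm [-33.6 -74.  164. ] deg [-1.65 -1.33  0.23]
unit shift [-0.1345 -0.2962  0.6561] turn [-0.00916 -0.00742  0.00128] F [-0.43 -0.57 -0.03] w -7.982637639542997e-05 0.017
```

Request:
jog_arm(steps=[[0,0,0,-0.0092,-0.0074,0.0013],[-0.03,-0.074,0.1,0,0,0],[-0.03,-0.074,0.13,0,0,0],[-0.03,-0.074,0.13,0,0,0],[-0.03,-0.074,0.13,0,0,0],[-0.015,0,0.12,0,0,0],[0,0,0,0,0,0],[0,0,0,0,0,0]])

```text
t: 3.2
eef_pos: [0.5362, -0.1443, 0.1055]
eef_rot: [[-0.968, 0.147, 0.204], [0.144, 0.989, -0.03], [-0.206, 0.001, -0.979]]
ft_force: [0.2, 1.0, 0.3]
gripper_width: 0.0003
gripper_force: 0.0
```

```bash
python3 - <<'E'
from h import *
go(-.03,.008)
p=np.load('p.npy');out=[]
for n in('side','top'):
    d=get_image(n);im=cv2.cvtColor(d['image'],cv2.COLOR_RGB2BGR)
    o=get_obs();tip=o['eef_pos']+o['eef_rot']@[0,0,.017]
    q=proj(d,np.vstack([W(p,P[:3]),tip[None]]));print(n,q.round(1))
    cx,cy=q.mean(0).astype(int);c_=im[cy-38:cy+38,cx-50:cx+50];c_=cv2.resize(c_,None,fx=4,fy=4*1.0,interpolation=cv2.INTER_CUBIC)
    print(cx-50,cy-38);out.append(np.clip(c_*1.6,0,255))
cv2.imwrite('pics/h1.png',np.hstack(out).astype(np.uint8))
E
```

```text
t 3.2 tcp tgt [ 0.543  -0.1504  0.0545] now [ 0.5362 -0.1443  0.1055] mm [ 3.  -5.  51.6] deg [ 0.05 -0.12  0.05]
unit shift [ 0.0121 -0.0199  0.2063] turn [ 0.00026 -0.00069  0.00029] F [0.18 0.99 0.29] w 0.0003190395845007587 0.017
side [[267.7 268.3]
 [274.  280.1]
 [279.9 291.1]
 [275.9 278.1]]
224 241
top [[323.8 249.1]
 [334.9 250.5]
 [346.4 252.1]
 [347.8 252.7]]
288 213
```

View pics/h1.png

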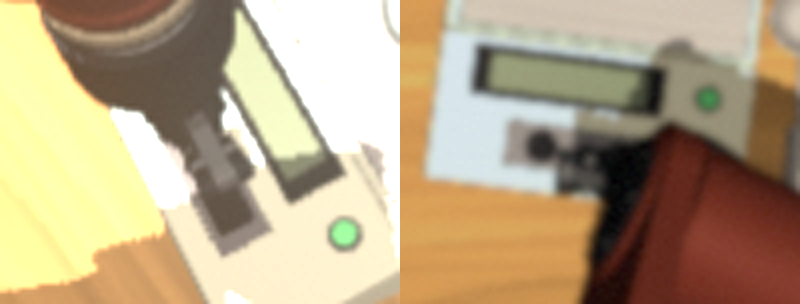

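In the side half, the closed tips point at the tare key (crop 225,190). They reach somewhat further than the predicted tip at (207,148). In the top half, the arm covers the tare key. I'll descend by force from here.

Request:
jog_arm(steps=[[0.012,-0.02,0.04,0,-0.0007,0],[0,0,0.04,0,0,0],[0,0,0.02,0,0,0],[0,0,0.02,0,0,0],[0,0,0,0,0,0],[0,0,0,0,0,0]])

```text
t: 3.9
eef_pos: [0.5392, -0.15, 0.076]
eef_rot: [[-0.967, 0.146, 0.207], [0.143, 0.989, -0.031], [-0.21, -0.0, -0.978]]
ft_force: [0.1, 0.2, 0.6]
gripper_width: 0.0001
gripper_force: 0.0
```

```bash
python3 - <<'E'
from h import *
go(-.03,.008)
E
```

```text
t 3.9 tcp tgt [ 0.543  -0.1504  0.0545] now [ 0.5392 -0.15    0.076 ] mm [ 0.8  0.2 21.9] deg [0.02 0.11 0.09]
unit shift [0.0032 0.0009 0.0875] turn [0.0001 0.0006 0.0005] F [0.12 0.24 0.59] w 8.605992417793882e-05 0.017
```

Request:
jog_arm(steps=[[0.003,0,0.012,0,0,0],[0,0,0.008,0,0,0],[0,0,0,0,0,0]])

```text
t: 4.2
eef_pos: [0.5394, -0.1501, 0.0709]
eef_rot: [[-0.967, 0.146, 0.207], [0.143, 0.989, -0.031], [-0.21, -0.0, -0.978]]
ft_force: [0.1, -0.7, 0.1]
gripper_width: -0.0002
gripper_force: 0.0
```

Request:
jog_arm(steps=[[0,0,0.008,0,0,0],[0,0,0,0,0,0],[0,0,0,0,0,0]])

```text
t: 4.5
eef_pos: [0.54, -0.1502, 0.0692]
eef_rot: [[-0.967, 0.146, 0.208], [0.143, 0.989, -0.031], [-0.21, -0.0, -0.978]]
ft_force: [-0.2, -0.4, 0.1]
gripper_width: 0.0001
gripper_force: 0.0
```

Request:
jog_arm(steps=[[0,0,0.008,0,0,0],[0,0,0,0,0,0],[0,0,0,0,0,0]])

```text
t: 4.8
eef_pos: [0.5404, -0.1503, 0.0672]
eef_rot: [[-0.967, 0.146, 0.208], [0.143, 0.989, -0.031], [-0.21, -0.0, -0.978]]
ft_force: [-0.3, -0.6, 0.3]
gripper_width: -0.0001
gripper_force: 0.0
```

Request:
jog_arm(steps=[[0,0,0.008,0,0,0],[0,0,0,0,0,0],[0,0,0,0,0,0]])

```text
t: 5.1
eef_pos: [0.5407, -0.1503, 0.0652]
eef_rot: [[-0.967, 0.146, 0.208], [0.143, 0.989, -0.031], [-0.21, -0.0, -0.978]]
ft_force: [0.5, 0.5, -0.2]
gripper_width: 0.0001
gripper_force: 0.0
```

Request:
jog_arm(steps=[[0,0,0.008,0,0,0],[0,0,0,0,0,0],[0,0,0,0,0,0]])

```text
t: 5.4
eef_pos: [0.5412, -0.1504, 0.0632]
eef_rot: [[-0.967, 0.146, 0.208], [0.143, 0.989, -0.031], [-0.21, -0.0, -0.978]]
ft_force: [0.9, 0.1, 0.9]
gripper_width: -0.0001
gripper_force: 0.0
```

Request:
jog_arm(steps=[[0,0,0.008,0,0,0],[0,0,0,0,0,0],[0,0,0,0,0,0]])

```text
t: 5.7
eef_pos: [0.5416, -0.1505, 0.0613]
eef_rot: [[-0.967, 0.146, 0.208], [0.143, 0.989, -0.031], [-0.21, -0.0, -0.978]]
ft_force: [-0.2, -0.5, -1.0]
gripper_width: 0.0001
gripper_force: 0.0
```

Request:
jog_arm(steps=[[0,0,0.012,0,0,0],[0,0,0,0,0,0],[0,0,0,0,0,0]])

```text
t: 6.0
eef_pos: [0.5422, -0.1505, 0.0582]
eef_rot: [[-0.967, 0.146, 0.207], [0.143, 0.989, -0.031], [-0.21, -0.0, -0.978]]
ft_force: [-0.6, 0.2, 0.2]
gripper_width: 0.0004
gripper_force: 0.0
```

Request:
jog_arm(steps=[[0,0,0.008,0,0,0],[0,0,0,0,0,0],[0,0,0,0,0,0]])

```text
t: 6.3
eef_pos: [0.5427, -0.1506, 0.0564]
eef_rot: [[-0.967, 0.146, 0.208], [0.143, 0.989, -0.031], [-0.21, -0.0, -0.978]]
ft_force: [0.3, -0.4, -0.0]
gripper_width: -0.0002
gripper_force: 0.0
```

Request:
jog_arm(steps=[[0,0,0.008,0,0,0],[0,0,0,0,0,0],[0,0,0,0,0,0]])

```text
t: 6.6
eef_pos: [0.5433, -0.1508, 0.0547]
eef_rot: [[-0.967, 0.146, 0.208], [0.143, 0.989, -0.031], [-0.21, -0.0, -0.978]]
ft_force: [-0.7, 0.4, 1.1]
gripper_width: -0.0002
gripper_force: 0.5
```

Request:
jog_arm(steps=[[0,0,0.006,0,0,0],[0,0,0,0,0,0],[0,0,0,0,0,0]])

```text
t: 6.9
eef_pos: [0.5437, -0.1509, 0.0533]
eef_rot: [[-0.967, 0.146, 0.208], [0.143, 0.989, -0.031], [-0.211, -0.0, -0.978]]
ft_force: [-0.5, 0.2, 2.1]
gripper_width: 0.0002
gripper_force: 1.1
```

Request:
jog_arm(steps=[[0,0,0.006,0,0,0],[0,0,0,0,0,0],[0,0,0,0,0,0]])

```text
t: 7.2
eef_pos: [0.544, -0.1509, 0.0518]
eef_rot: [[-0.967, 0.146, 0.208], [0.143, 0.989, -0.031], [-0.211, -0.0, -0.978]]
ft_force: [-0.9, 0.4, 2.5]
gripper_width: -0.0002
gripper_force: 1.6
```

Request:
jog_arm(steps=[[0,0,0.003,0,0,0],[0,0,0,0,0,0],[0,0,0,0,0,0],[0,0,0,0,0,0]])

```text
t: 7.6
eef_pos: [0.5441, -0.1509, 0.0511]
eef_rot: [[-0.967, 0.146, 0.208], [0.143, 0.989, -0.031], [-0.211, -0.0, -0.978]]
ft_force: [-0.4, -0.2, 3.2]
gripper_width: -0.0002
gripper_force: 1.8
```

Request:
jog_arm(steps=[[0,0,0.003,0,0,0],[0,0,0,0,0,0],[0,0,0,0,0,0],[0,0,0,0,0,0]])

```text
t: 8.0
eef_pos: [0.5442, -0.1509, 0.0508]
eef_rot: [[-0.967, 0.146, 0.208], [0.143, 0.989, -0.031], [-0.21, -0.0, -0.978]]
ft_force: [-3.7, -0.3, 8.1]
gripper_width: -0.0002
gripper_force: 4.4
```

Request:
jog_arm(steps=[[0,0,0.002,0,0,0],[0,0,0,0,0,0],[0,0,0,0,0,0],[0,0,0,0,0,0]])

```text
t: 8.4
eef_pos: [0.5442, -0.1509, 0.0507]
eef_rot: [[-0.967, 0.146, 0.207], [0.143, 0.989, -0.031], [-0.21, -0.0, -0.978]]
ft_force: [-4.5, 0.9, 12.4]
gripper_width: -0.0002
gripper_force: 6.3
```

The tare key bottomed at the modelled height, with about 12 N and 4 mm of travel. I'll retreat, open the jaws to 46 mm and centre over the row.

Request:
jog_arm(steps=[[0,0,-0.03,0,0,0],[0,0,-0.05,0,0,0],[0,0,-0.06,0,0,0],[0,0,-0.06,0,0,0],[0,0,0,0,0,0],[0,0,0,0,0,0]])

```text
t: 9.0
eef_pos: [0.5335, -0.1492, 0.0986]
eef_rot: [[-0.967, 0.146, 0.208], [0.143, 0.989, -0.031], [-0.21, -0.0, -0.978]]
ft_force: [0.1, -0.3, -0.0]
gripper_width: -0.0003
gripper_force: 0.0
```

Request:
jog_arm(steps=[[0,0.06,0,0,0,0],[0,0.06,0,0,0,0],[0,0,0,0,0,0],[0,0,0,0,0,0],[0,0,0,0,0,0],[0,0,0,0,0,0]], jaw=46)

```text
t: 9.6
eef_pos: [0.538, -0.1201, 0.0983]
eef_rot: [[-0.967, 0.147, 0.207], [0.143, 0.989, -0.031], [-0.21, -0.0, -0.978]]
ft_force: [-0.4, 0.4, -0.1]
gripper_width: 0.0461
gripper_force: 0.0
```

```bash
python3 - <<'E'
from h import *
go(0,.008)
p=np.load('p.npy');out=[]
for n in('side','top'):
    d=get_image(n);im=cv2.cvtColor(d['image'],cv2.COLOR_RGB2BGR)
    o=get_obs();tip=[o['eef_pos']+o['eef_rot']@[0,y,e] for y in(-.03,.03) for e in (.017,.012)]
    q=proj(d,np.vstack([W(p,P[:3]),tip]))
    cx,cy=q[:3].mean(0).astype(int);c_=im[cy-45:cy+30,cx-25:cx+25];out.append(np.clip(cv2.resize(c_,None,fx=8,fy=8,interpolation=cv2.INTER_CUBIC)*1.5,0,255))
    print(n,((q-[cx-25,cy-45])*8).round(0).tolist())
cv2.imwrite('pics/h2.png',np.hstack(out).astype(np.uint8))
E
```

```text
t 9.6 tcp tgt [ 0.5475 -0.1207  0.0545] now [ 0.538  -0.1201  0.0983] mm [-0.   0.8 44.9] deg [-0.    0.11  0.06]
unit shift [-0.      0.0034  0.1794] turn [-2.0e-05  6.0e-04  3.3e-04] F [-0.43  0.36 -0.06] w 0.0460859146309124 0.017
side [[157.0, 275.0], [208.0, 369.0], [256.0, 457.0], [224.0, 392.0], [220.0, 384.0], [122.0, 204.0], [118.0, 196.0]]
top [[110.0, 353.0], [199.0, 364.0], [291.0, 377.0], [314.0, 396.0], [317.0, 398.0], [125.0, 371.0], [126.0, 373.0]]
```

View pics/h2.png

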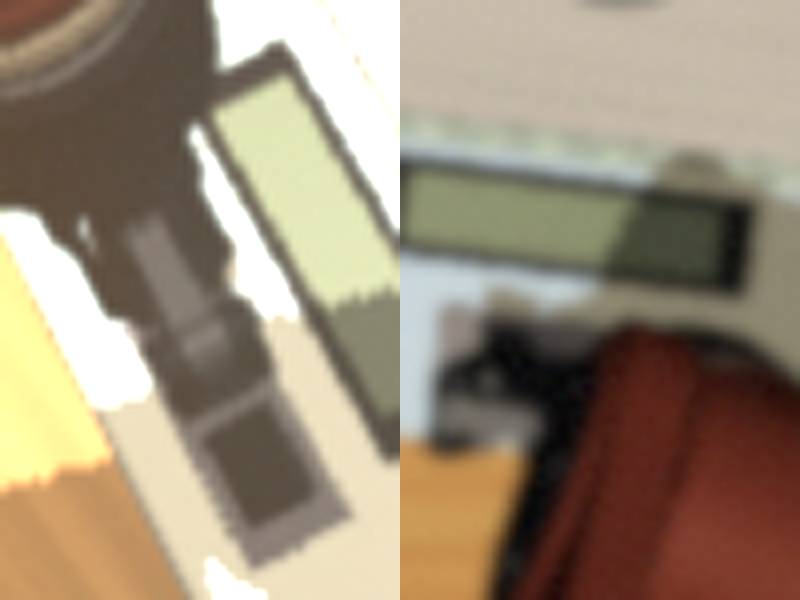

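In the side half, the near finger ends at about (225,395) as predicted, in line with the tare key at (256,465). The far finger is hidden behind it. In the top half, the fingers sit over the row, with the unit side at about x 450 to 540. I'll descend with the tare finger slightly leading.

Request:
jog_arm(steps=[[0,0.003,0.06,-0.003,0.0006,0],[0,0,0.06,0,0,0],[0,0,0.03,0,0,0],[0,0,0,0,0,0],[0,0,0,0,0,0]])

```text
t: 10.2
eef_pos: [0.5461, -0.1199, 0.062]
eef_rot: [[-0.968, 0.144, 0.207], [0.143, 0.989, -0.021], [-0.208, 0.009, -0.978]]
ft_force: [-0.5, -0.0, 0.3]
gripper_width: 0.0459
gripper_force: 0.0
```

Request:
jog_arm(steps=[[0,0,0.012,0,0,0],[0,0,0.008,0,0,0],[0,0,0,0,0,0],[0,0,0,0,0,0]])

```text
t: 10.6
eef_pos: [0.5471, -0.1199, 0.0571]
eef_rot: [[-0.968, 0.144, 0.207], [0.143, 0.989, -0.021], [-0.208, 0.009, -0.978]]
ft_force: [-1.1, -0.4, -0.6]
gripper_width: 0.0463
gripper_force: 0.0
```

Request:
jog_arm(steps=[[0,0,0.008,0,0,0],[0,0,0,0,0,0],[0,0,0,0,0,0]])

```text
t: 10.9
eef_pos: [0.5474, -0.1199, 0.0549]
eef_rot: [[-0.968, 0.144, 0.207], [0.143, 0.989, -0.021], [-0.208, 0.009, -0.978]]
ft_force: [0.6, 0.9, 0.8]
gripper_width: 0.0457
gripper_force: 0.0
```

```bash
python3 - <<'E'
from h import *
go(0,.008);o=get_obs();print(o['ft_torque'],o['gripper_force'])
E
```

```text
t 10.9 tcp tgt [ 0.5475 -0.1207  0.0545] now [ 0.5474 -0.1199  0.0549] mm [-0.1 -0.7  0.5] deg [0.55 0.01 0.09]
unit shift [-0.0002 -0.0029  0.0019] turn [3.06e-03 3.00e-05 5.00e-04] F [0.65 0.91 0.76] w 0.045730650607209704 0.017
[ 0.01940079  0.02879215 -0.06270878] 0.0
```

Request:
jog_arm(steps=[[0,-0.003,0.008,0,0,0],[0,0,0,0,0,0],[0,0,0,0,0,0]])

```text
t: 11.2
eef_pos: [0.5477, -0.1208, 0.0529]
eef_rot: [[-0.968, 0.144, 0.207], [0.143, 0.989, -0.021], [-0.208, 0.009, -0.978]]
ft_force: [0.0, 0.0, -0.2]
gripper_width: 0.0463
gripper_force: 0.0
```

Request:
jog_arm(steps=[[0,0,0.006,0,0,0],[0,0,0,0,0,0],[0,0,0,0,0,0]])

```text
t: 11.5
eef_pos: [0.5482, -0.1208, 0.0518]
eef_rot: [[-0.968, 0.144, 0.207], [0.143, 0.989, -0.021], [-0.208, 0.009, -0.978]]
ft_force: [-1.7, 0.6, 2.9]
gripper_width: 0.0462
gripper_force: 1.5
```

Request:
jog_arm(steps=[[0,0,0.006,0,0,0],[0,0,0,0,0,0],[0,0,0,0,0,0]])

```text
t: 11.8
eef_pos: [0.5485, -0.1209, 0.0503]
eef_rot: [[-0.968, 0.144, 0.207], [0.143, 0.99, -0.021], [-0.208, 0.009, -0.978]]
ft_force: [-2.5, 0.6, 5.0]
gripper_width: 0.046
gripper_force: 2.5
```

```bash
python3 - <<'E'
from h import *
go(0,.008);o=get_obs();print(o['eef_rot'].T@o['ft_torque'],o['gripper_force'])
E
```

```text
t 11.8 tcp tgt [ 0.5475 -0.1207  0.0545] now [ 0.5485 -0.1209  0.0503] mm [ 0.2  0.1 -4.3] deg [0.54 0.02 0.1 ]
unit shift [ 0.0007  0.0003 -0.017 ] turn [0.00302 0.00012 0.00055] F [-2.52  0.62  4.97] w 0.04599922173991268 0.017
[ 0.05804218  0.3764935  -0.01375822] 2.508736446397961
```

Request:
jog_arm(steps=[[0,0,0.006,0,0,0],[0,0,0,0,0,0],[0,0,0,0,0,0]])

```text
t: 12.1
eef_pos: [0.5488, -0.1209, 0.049]
eef_rot: [[-0.968, 0.144, 0.207], [0.143, 0.99, -0.021], [-0.208, 0.009, -0.978]]
ft_force: [-4.1, 0.3, 6.5]
gripper_width: 0.046
gripper_force: 3.5
```

Request:
jog_arm(steps=[[0,0,0.004,0,0,0],[0,0,0,0,0,0],[0,0,0,0,0,0]])

```text
t: 12.4
eef_pos: [0.5489, -0.1209, 0.0486]
eef_rot: [[-0.968, 0.144, 0.207], [0.143, 0.99, -0.021], [-0.208, 0.009, -0.978]]
ft_force: [-5.6, 1.7, 12.1]
gripper_width: 0.0462
gripper_force: 6.4
```

```bash
python3 - <<'E'
from h import *
go(0,.008);o=get_obs();print(o['eef_rot'].T@o['ft_torque'],o['gripper_force'])
E
```

```text
t 12.4 tcp tgt [ 0.5475 -0.1207  0.0545] now [ 0.5489 -0.1209  0.0486] mm [ 0.2  0.1 -6. ] deg [ 0.54 -0.02  0.12]
unit shift [ 0.0007  0.0004 -0.024 ] turn [ 0.00302 -0.00011  0.00066] F [-5.62  1.67 12.06] w 0.04622724289102077 0.017
[0.20858534 0.74398    0.05570464] 6.393022246775217
```

Both keys are near bottom at 12 N in total. I'll level the roll and hold.

Request:
jog_arm(steps=[[0,0,0.001,0.003,0,0],[0,0,0,0,0,0],[0,0,0,0,0,0],[0,0,0,0,0,0],[0,0,0,0,0,0],[0,0,0,0,0,0],[0,0,0,0,0,0],[0,0,0,0,0,0]])

```text
t: 13.2
eef_pos: [0.5489, -0.1208, 0.0485]
eef_rot: [[-0.968, 0.146, 0.205], [0.143, 0.989, -0.03], [-0.208, -0.0, -0.978]]
ft_force: [-6.5, 0.5, 11.8]
gripper_width: 0.0459
gripper_force: 6.6
```

```bash
python3 - <<'E'
from h import *
go(0,.008);o=get_obs();print(o['eef_rot'].T@o['ft_torque'],o['gripper_force'])
E
```

```text
t 13.2 tcp tgt [ 0.5475 -0.1207  0.0545] now [ 0.5489 -0.1208  0.0485] mm [ 0.2 -0.1 -6.2] deg [ 0.02 -0.02  0.11]
unit shift [ 0.0009 -0.0004 -0.0247] turn [ 0.0001  -0.0001   0.00059] F [-6.53  0.5  11.81] w 0.04588804460525947 0.017
[0.00621868 0.82875757 0.00913983] 6.603086075317606
```

The load is balanced between the keys (roll moment about 0). I'll hold over 3 s more.

Request:
jog_arm(steps=[[0,0,0,0,0,0],[0,0,0,0,0,0],[0,0,0,0,0,0],[0,0,0,0,0,0],[0,0,0,0,0,0],[0,0,0,0,0,0],[0,0,0,0,0,0],[0,0,0,0,0,0]])

```text
t: 14.0
eef_pos: [0.5489, -0.1208, 0.0485]
eef_rot: [[-0.968, 0.146, 0.205], [0.143, 0.989, -0.03], [-0.208, -0.0, -0.978]]
ft_force: [-6.4, 1.5, 11.5]
gripper_width: 0.046
gripper_force: 6.6
```

Request:
jog_arm(steps=[[0,0,0,0,0,0],[0,0,0,0,0,0],[0,0,0,0,0,0],[0,0,0,0,0,0],[0,0,0,0,0,0],[0,0,0,0,0,0],[0,0,0,0,0,0],[0,0,0,0,0,0]])

```text
t: 14.8
eef_pos: [0.5489, -0.1208, 0.0484]
eef_rot: [[-0.968, 0.146, 0.205], [0.143, 0.989, -0.03], [-0.208, -0.0, -0.978]]
ft_force: [-7.6, 1.8, 12.6]
gripper_width: 0.0457
gripper_force: 6.6
```

Request:
jog_arm(steps=[[0,0,0,0,0,0],[0,0,0,0,0,0],[0,0,0,0,0,0],[0,0,0,0,0,0],[0,0,0,0,0,0],[0,0,0,0,0,0],[0,0,0,0,0,0],[0,0,0,0,0,0]])

```text
t: 15.6
eef_pos: [0.5489, -0.1208, 0.0485]
eef_rot: [[-0.968, 0.146, 0.205], [0.143, 0.989, -0.03], [-0.208, -0.0, -0.978]]
ft_force: [-5.9, 1.2, 13.0]
gripper_width: 0.0459
gripper_force: 6.6
```

Request:
jog_arm(steps=[[0,0,0,0,0,0],[0,0,0,0,0,0],[0,0,0,0,0,0],[0,0,0,0,0,0],[0,0,0,0,0,0],[0,0,0,0,0,0],[0,0,0,0,0,0],[0,0,0,0,0,0]])

```text
t: 16.4
eef_pos: [0.5489, -0.1208, 0.0484]
eef_rot: [[-0.968, 0.146, 0.205], [0.143, 0.989, -0.03], [-0.208, -0.0, -0.978]]
ft_force: [-6.8, 1.2, 11.6]
gripper_width: 0.046
gripper_force: 6.6
```

Request:
jog_arm(steps=[[0,0,-0.03,0,0,0],[0,0,-0.08,0,0,0],[0,0,-0.12,0,0,0],[0,0,-0.12,0,0,0],[0,0,-0.12,0,0,0],[0,0,0,0,0,0],[0,0,0,0,0,0],[0,0,0,0,0,0]])

```text
t: 17.2
eef_pos: [0.5239, -0.1169, 0.1608]
eef_rot: [[-0.968, 0.146, 0.204], [0.143, 0.989, -0.03], [-0.206, 0.0, -0.979]]
ft_force: [-0.2, -0.1, 0.6]
gripper_width: 0.0462
gripper_force: 0.0
```

```bash
python3 - <<'E'
from h import *
cv2.imwrite('pics/e.png',cv2.cvtColor(get_image('side')['image'],cv2.COLOR_RGB2BGR))
E
```

```text
(no output)
```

View pics/e.png

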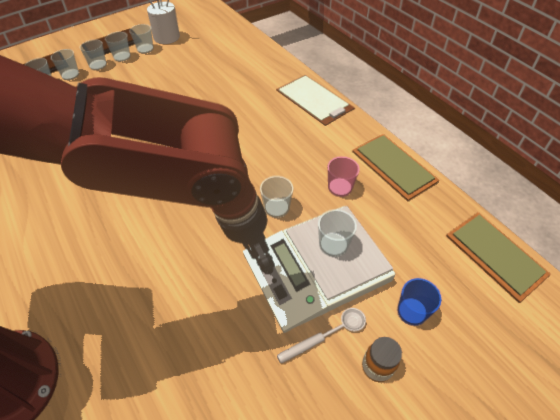

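The arm is clear of the scale. The glass (335,235), spare glass (277,197), jar (384,358) and spoon (325,335) have not moved.

```bash
python3 -c "
from cell import *
print(hand_in())"
```

```text
the job is handed in; nothing more can be done
None
```

I pressed the tare key alone and released it, then held the tare and unit keys down together for about 4 s at roughly 6.6 N each and let go. The last picture shows the glasses, jar and spoon where they were, and the job is handed in; the hand-in gave no verdict.

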